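Fit the bench pin under its mount and close the catch

ROBOT

A 7-joint arm with a two-finger parallel gripper is mounted at the origin on the work surface. World frame = base frame: x ahead of the robot, y to its left, z up, the work surface at z = 0. Lengths are in m, angles in rad, forces in N, time in s.
With the tool pointing down it reaches from about 0.35 to 0.9 m from the base axis. Payload 8.1 kg.
Tool frame: the origin (TCP) lies at the very end of the fingers, on their centre line; the grasp point (between the pads) lies 19 mm behind it; z points along the fingers, y is the line along which they close (so a half turn about z gives the same grasp; the last joint's range is limited). The gripper opens to 92 mm and grips with 3 to 60 N. Pads are 19 mm wide; open, the fingers measure 130 mm over their backs; the gripper's body (75 mm by 190 mm) begins 47 mm behind the grasp point.
Start: joints at [1.058, 0.434, 0.025, 1.573, -0.012, 1.134, -0.075], TCP at [0.249, -0.573, 0.227] pointing down, gripper open.
Joint ranges: [-2.62, 2.62], [-0.44, 2.09], [-1.27, 1.32], [0.08, 2.57], [-1.32, 4.46], [0.12, 2], [-2.74, 2.74]. Speed limits (rad/s): [2.22, 2.22, 3.01, 3.01, 3.14, 3.14, 3.14].

INTERFACE

Orientations are given as a rotation vector (axis times angle).
In Python, from cell import arm gives the robot as it stands.
- The arm moves only by the tool carry_out, never from a script. Its argument "commands" is a list of rows, each a list of 7 numbers: the opening, from 0 (shut) to 1 (fully open), then the shift along the tool's x, y, z each as a share of 0.025 m, from -1 to 1, then the turn, a rotation vector about the tool's x, y, z each as a share of 0.1 rad, from -1 to 1. A call has 1 to 8 rows; each row shifts and turns the commanded pose from where the row before left it, along the tool's axes as they then stand; what a row does not reach is not made up. A row lasts 1/10 s, in which the tool goes at most 50 mm and 8.59 degrees, less where a joint would pass 70% of its speed; a pose out of reach is approached as far as the arm can. A call with a number of a shift or a turn outside -1 to 1 is refused whole. A call with a gripper value outside its range is refused whole. The fingers move at their own pace and stop on an object; "squeeze" is the grip in N (left out, the last holds). Time passes only in rows, so rows that do not move let the fingers close. It gives the time, the measured TCP pose, the force, the opening and the grip force at its end, in the units of the state.
- arm.observe(): the state, without advancing time (a new reading comes with each control period).
- arm.get_image(name): name is "scene" or "side" or "wrist"; returns a dict with "pixels" (480x640x3 uint8, red, green, blue), "range_z" (480x640 float32, m along the optical axis (not along the pixel's ray), 0 where there is no reading), "mtx" (3x3 intrinsics, pixels), "k1" (the pictures are not rectified: a ray, as slopes to the right and down, at radius r is drawn at 1 + k1 r^2 times it, then the intrinsics apply), "R" (3x3) and "t" (3): a world point X has camera coordinates R X + t; the wrist camera has in their place "tool_from_camera" (4x4, takes a point from camera to tool coordinates, whose origin is the TCP and whose axes are the flange's). Camera axes: x right, y down, z forward; pixel columns grow to the right and rows downward; lengths in m; the calibration is good to about 2 mm. A picture is of the moment at which its call begins: read the wrist's pose just before it.
- arm.sign_off(): hands the job in; it is judged then, once.
The state is a dict: "clock": time; "joints": joint angles; "dq": joint speeds; "joint_efforts": joint torques, N m; "position": TCP position; "ee_rot": TCP orientation; "force": force on the tool from outside, world axes, zero at the start; "ft_torque": the same for the moment, N m; "width": opening from 0.0 (shut) to 1.0 (fully open); "gripper_force": force on a finger pad.
Only numpy, scipy, OpenCV 4.12 (cv2) and the standard library are available. Lean on these libraries where they do the work, as an engineer would, in place of code of your own. Each camera call takes 0.05 s, during which the arm holds its last target. There are 200 camera calls.

TASK

Take the grooved wooden bench pin out of the rack, where only its grooved end sticks out, and fit it in the steel mount on the bench, grooved end first: push it in under the roof at the mouth as far as it goes, then slide it sideways under the hanging lip as far as it goes. Then swing the catch lever fully shut across the mouth, so that the pin cannot slide back. Leave the plain blank in the rack and the other tools where they are.

Things in the scene. Friction and masses are not known exactly. Their poses are not given: they have to be found in the camera images.
- pin: Loose bench pin, brown wood, 144 x 50 x 22 mm (x, y, z), 0.10 to 0.17 kg, lying flat on the bench. Origin: centre of its underside; +x to the tongue end, z up. Full-height tongue at x 42 to 72 mm, groove across the top at x 28 to 42, solid body x -27 to 28, two prongs 18 mm wide with a 14 mm slot between at x -72 to -27. At first some 50 mm of its tongue end sticks out of one rack bay.
- groove (a point): Middle of the floor of the pin's groove, 11 mm above the pin's underside; the groove is 14 mm wide and runs straight across the pin. Fitted, the tongue and the groove are under the roof, where fingers have no room: the pin must then be held by its body, which is out of reach until it is drawn out of the rack.
- blank: Loose wooden blank of the same wood and size (144 x 50 x 22 mm) but with no groove and no slot, sticking out of the other bay. To be left alone (it may be nudged up to 15 mm).
- rack: Fixed plywood rack, 110 (x) x 180 (y) x 40 mm high, without a floor: pieces lie on the bench. Origin: centre of its underside. Two bays, each 66 mm wide and 30 high, centred at y -45 and +45 mm, open on the -x face (x = -55 mm), closed at the back (inner face x = 45). Pieces leave along its -x.
- mount: Fixed low dark steel mount, 51 mm deep, 129 wide, 32 high, without a floor: the pin slides on the bench. Origin: on the bench, in the front plane, middle of the mouth; +x goes into it, z up. Inside: x 0 to the back wall at 41 mm, y -28 to the side wall at 81 mm. Roof at z 26 to 32 mm with an 18 mm wide window (x 14 to 32). A foot 4 mm high lies under the catch, y -76 to -38, x -26 to 10.
- mouth (a point): The mount's origin again: middle of the mouth, on the bench. Mouth: y -28 to +28 mm, 26 mm high. Pushed fully in here, the pin's tongue end meets the back wall and the pin's origin is at x = -31, y about 0 mm in the mount's frame; then it slides 56 mm to the mount's +y until the tongue meets the side wall.
- lip (a point): Middle of the lower edge of the lip, an 8 mm thick steel wall (x 0 to 8 mm in the mount's frame, y 28 to 81 mm) that hangs from the roof beside the mouth and leaves 14 mm under it. The pin's groove passes it, with 3 mm to spare either way, when the tongue is fully in.
- home (a point): Where the pin's origin is when fitted: in the mount's frame x = -31, y = 56, z = 0 mm, axes parallel to the mount's. There the pin's x axis is along the mount's x axis.
- catch (a joint): Angle (rad) of the catch lever: flat steel arm 14 mm wide, 90 long, z 6 to 18 mm, on a vertical hinge at x -14, y -62 mm in the mount's frame. 0 = shut, at its end stop: arm along the mount's +y across the mouth, its end 3 mm from the fitted pin's side. Grows anticlockwise seen from above; 1.57 = arm along the mount's -x. Starts at 2.0 to 2.45; stays where left; 1 N at the post moves it.
- catch_post (a point): Centre of the top of the upright round steel post on the catch arm, for pinching from above: 14 mm diameter, 60 mm from the hinge axis along the arm, from z = 18 up to z = 64 mm.
- hammer: Loose hammer 220 mm long lying beyond the work; bystander. Origin: centre of its underside.
- bench_block: Loose steel block 70 x 70 x 20 mm; bystander. Origin: centre of its underside.
Not all that is in view belongs to the job. What is shaped like the mount but purple is not meant. Of the things that look like the rack, take the one that is farthest to the robot's right at the start.

How it is judged:
On the way, in this order (a step that is already met when the one before it is completed fails the run):
1. the bench pin is wholly out of the rack (x of pin in the frame of rack below -0.128 m), for 0.05 s.
2. the pin is fitted: pushed in and slid sideways under the lip (x of pin in the frame of home between -0.0045 and 0.0045 m and y of pin in the frame of home between -0.0045 and 0.004 m and height (world z) of pin below 0.006 m and angle between the x axis of pin and the x axis of mount, either way round below 0.08 rad), for 0.2 s.
At the end, for the whole second after the job is handed in: The bench pin lies flat in the mount at home (origin within 4.5 mm along x, between 4.5 mm short and 4 mm over along y, underside within 6 mm of the bench, axis within 0.08 rad of the mount's), at rest, and the catch is shut (joint below 0.12 rad) (all of step 2 and value of joint catch below 0.12 rad and linear speed of pin below 0.01 m/s); the robot touches nothing.
It fails at once if the ungrooved blank is displaced by more than 15 mm (distance of blank from where it was at the start of the episode above 0.015 m).
It fails at once if the hammer is displaced by more than 30 mm (distance of hammer from where it was at the start of the episode above 0.03 m).
It fails at once if the steel block is displaced by more than 30 mm (distance of bench_block from where it was at the start of the episode above 0.03 m).
It also fails if it takes over 72 s, if anything falls off the work surface, if the arm or the gripper's body presses on something with over 40 N, if the wrist force passes 120 N, or if a joint passes its speed limit or range.

## Working session

There is one attempt and no reset: what is moved stays moved. The work goes in short steps, Python scripts to look and compute and a tool call to move; the robot and the scene stay as the last step left them, time stands still between calls to the robot, and variables do not carry over. Pictures are saved under pics/ and viewed, at most 13 in all, crops included, and the job is handed in when it is done.

Besides the shell and the picture viewer there is one more tool, called after ">>>" in YAML: its name, and indented under it one key for each argument. carry_out: Moves the arm, as the interface text tells. Shift numbers are shares of 0.025 m and turn numbers shares of 0.1 rad, none past 1 either way. Its arguments: {"type":"object","properties":{"commands":{"type":"array"},"squeeze":{"type":"number"}},"required":["commands"]}

```bash
mkdir -p pics; ls; cat > h.py <<'E'
import numpy as np, cv2, pickle
from scipy.spatial.transform import Rotation as Ro
from cell import arm
def grab(n):
    s=arm.observe(); im=arm.get_image(n)
    if n=="wrist":
        T=np.eye(4); T[:3,:3]=Ro.from_rotvec(s["ee_rot"]).as_matrix(); T[:3,3]=s["position"]
        W=T@np.array(im["tool_from_camera"]); im["R"]=W[:3,:3].T; im["t"]=-W[:3,:3].T@W[:3,3]
    return im
def save(im,f): cv2.imwrite(f,cv2.cvtColor(im["pixels"],cv2.COLOR_RGB2BGR))
def slopes(im,uv):
    K=np.array(im["mtx"]); uv=np.atleast_2d(uv).astype(float)
    d=np.c_[(uv[:,0]-K[0,2])/K[0,0],(uv[:,1]-K[1,2])/K[1,1]]; s=d.copy()
    for _ in range(20): s=d/(1+im["k1"]*(s**2).sum(1))[:,None]
    return s
def onplane(im,uv,z):
    R=np.array(im["R"]);t=np.array(im["t"]); c=-R.T@t
    d=np.c_[slopes(im,uv),np.ones(len(np.atleast_2d(uv)))]@R
    return c+d*((z-c[2])/d[:,2])[:,None]
def cloud(im):
    v,u=np.mgrid[0:480,0:640]; s=slopes(im,np.c_[u.ravel(),v.ravel()]); z=np.array(im["range_z"]).ravel()[:,None]
    P=np.c_[s*z,z]; return ((P-np.array(im["t"]))@np.array(im["R"])).reshape(480,640,3)
def proj(im,X):
    p=np.atleast_2d(X)@np.array(im["R"]).T+np.array(im["t"]); s=p[:,:2]/p[:,2:]; s=s*(1+im["k1"]*(s**2).sum(1))[:,None]
    K=np.array(im["mtx"]); return np.c_[s[:,0]*K[0,0]+K[0,2],s[:,1]*K[1,1]+K[1,2]]
E
python3 - <<'E'
from h import *
for n in("scene","side"):
    im=grab(n); save(im,f"pics/{n}0.png"); pickle.dump(im,open(n+"0.pkl","wb")); print(n,im["k1"],-np.array(im["R"]).T@im["t"],np.array(im["R"])[2])
s=arm.observe();print(s)
E
```

```text
pics
scene -0.06682958266904036 [ 1.20985062 -0.43693374  1.06213207] [-0.52630046  0.34329597 -0.77791754]
side -0.07182394650928846 [0.14563612 1.05815464 0.81357327] [ 0.28645094 -0.78247452 -0.55288289]
{'clock': 0.1, 'joints': array([ 1.05840283,  0.43509657,  0.02498418,  1.57398541, -0.01158026,
        1.13402729, -0.07513539]), 'dq': array([-2.18581773e-03, -2.73381275e-03, -4.53594440e-05, -2.79344454e-05,
        1.15105499e-03, -1.73231326e-04,  2.12331256e-03]), 'joint_efforts': array([ 2.77427353e-03, -6.69118738e+01,  9.87699665e-01, -3.15139532e+01,
       -6.05393993e-02,  3.74322978e-02,  9.48346178e-05]), 'position': array([ 0.24877088, -0.57286018,  0.22606685]), 'ee_rot': array([-3.07463194e+00, -6.38779093e-01,  6.60670226e-04]), 'force': array([0.28974407, 0.65276186, 0.1985452 ]), 'ft_torque': array([ 0.03932777, -0.00383697,  0.0283096 ]), 'gripper_force': 0.0, 'width': 0.9958554881880389}
```

View pics/scene0.png

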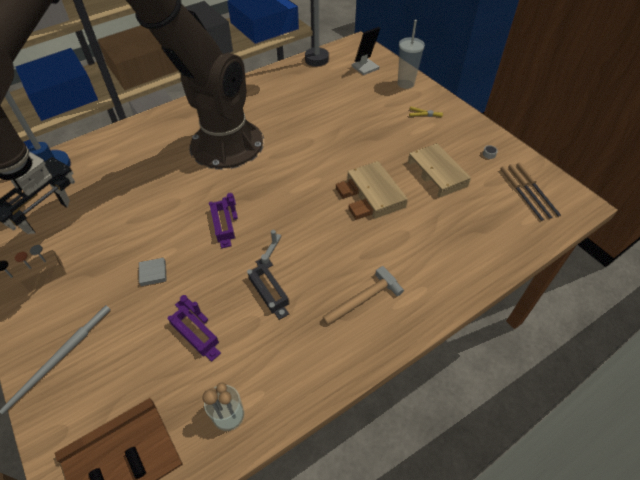

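View pics/side0.png

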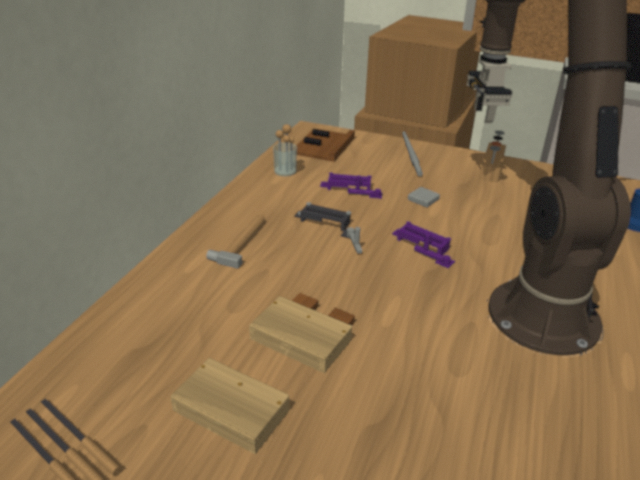

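Candidates:
- **Racks:** (375,190), holding two pieces, and (438,168), which is empty. I choose (375,190) because it is farther to the robot's right.
- **Mounts:** dark (267,288), purple (223,220) and purple (195,327). I choose the dark one.
- **Pieces:** stubs at (347,188) and (360,210). I'll check which one is grooved in a close crop.

```bash
python3 - <<'E'
from h import *
im=pickle.load(open("scene0.pkl","rb"))
c=cv2.resize(im["pixels"][155:320,205:425],None,fx=3.6,fy=3.6,interpolation=cv2.INTER_CUBIC)
cv2.imwrite("pics/crop1.png",c[:,:,::-1])
C=cloud(im)
for n,uv in dict(rackc=(375,188),stubA=(345,187),stubB=(360,208),bench=(300,200),mount=(268,290),block=(152,270),hammer=(360,298)).items(): print(n,C[uv[1],uv[0]].round(4))
E
```

```text
rackc [0.4874 0.2551 0.0438]
stubA [0.419  0.1947 0.0255]
stubB [0.5115 0.1817 0.0227]
bench [ 0.3657  0.0641 -0.0005]
mount [ 0.6091 -0.1891  0.0347]
block [ 0.371  -0.4139  0.0219]
hammer [ 0.7567 -0.0064  0.0265]
```

View pics/crop1.png

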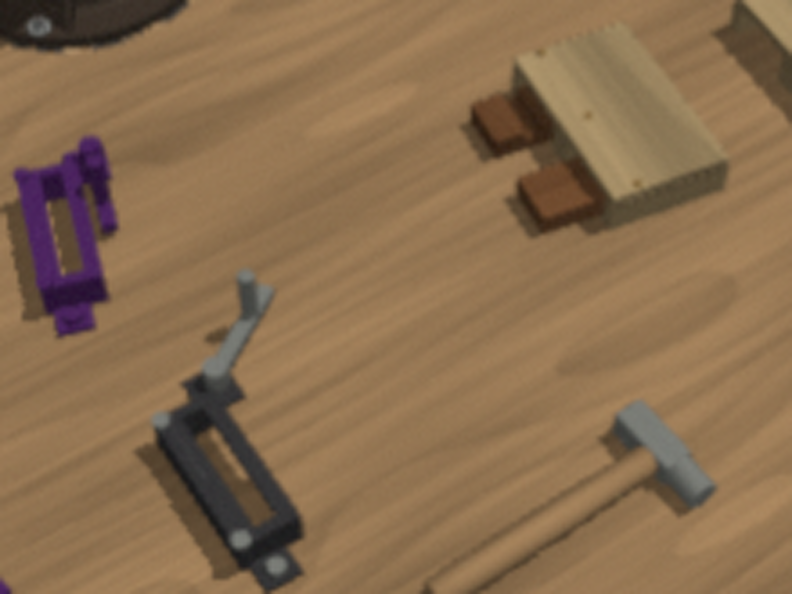

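The crop shows a darker line across the upper stub at about full-image (344,188), which looks like the groove. The lower stub at (359,209) looks plain. The dark mount's mouth faces the rack, and its lever sits on the robot's side. Next I'll get rough poses and plan the move for a wrist look.

```bash
python3 - <<'E'
from h import *
im=pickle.load(open("scene0.pkl","rb")); C=cloud(im)
def top(box,lo,hi,nm):
    u0,v0,u1,v1=box; P=C[v0:v1,u0:u1].reshape(-1,3); P=P[(P[:,2]>lo)&(P[:,2]<hi)]
    r=cv2.minAreaRect((P[:,:2]*1000).astype(np.float32)); print(nm,len(P),np.median(P[:,2]).round(4),r)
top((335,155,412,225),.034,.05,"rack"); top((245,262,290,315),.026,.045,"mount"); top((262,230,285,268),.035,.08,"post")
s=arm.observe(); print(Ro.from_rotvec(s["ee_rot"]).as_matrix().round(3))
w=grab("wrist"); print(np.array(w["tool_from_camera"]).round(3), w["mtx"],w["k1"])
E
```

```text
rack 1585 0.0414 ((484.27557373046875, 325.6564025878906), (221.3989715576172, 185.00543212890625), 80.04608154296875)
mount 678 0.0332 ((593.03857421875, -182.17880249023438), (53.9677848815918, 133.64883422851562), 89.02051544189453)
post 54 0.0523 ((504.16070556640625, -124.48870849609375), (13.720562934875488, 103.65999603271484), 41.97179412841797)
[[ 0.917  0.398 -0.001]
 [ 0.398 -0.917  0.001]
 [-0.    -0.001 -1.   ]]
[[-0.001 -0.967 -0.254  0.068]
 [ 1.    -0.001 -0.001  0.   ]
 [ 0.    -0.254  0.967 -0.157]
 [ 0.     0.     0.     1.   ]] [[350.91287179   0.         316.58001352]
 [  0.         350.91287179 246.23222629]
 [  0.           0.           1.        ]] -0.04493929914815067
```

>>> carry_out:
  commands:
    - [1,0.95,-0.94,-0.4,0,0,0]
    - [1,0.95,-0.94,-0.4,0,0,0]
    - [1,0.95,-0.94,-0.4,0,0,0]
    - [1,0.95,-0.94,-0.4,0,0,0]
    - [1,0.95,-0.94,-0.4,0,0,0]
    - [1,0.95,-0.94,-0.4,0,0,0]
    - [1,0.95,-0.94,-0.4,0,0,0]
    - [1,0.95,-0.94,-0.4,0,0,0]

```text
clock: 0.95
position: [0.3485, -0.3237, 0.307]
ee_rot: [-3.076, -0.639, 0.0]
force: [0.5, -1.0, -0.5]
width: 1.001
gripper_force: 0.0
```

>>> carry_out:
  commands:
    - [1,0.95,-0.94,0,0,0,0]
    - [1,0.95,-0.94,0,0,0,0]
    - [1,0.95,-0.94,0,0,0,0]
    - [1,0.95,-0.94,0,0,0,0]
    - [1,0.95,-0.94,0,0,0,0]
    - [1,0.95,-0.94,0,0,0,0]
    - [1,0.95,-0.94,0,0,0,0]
    - [1,0.95,-0.94,0,0,0,0]

```text
clock: 1.75
position: [0.4479, -0.0757, 0.3067]
ee_rot: [3.076, 0.639, -0.0]
force: [0.3, -0.6, -0.7]
width: 0.996
gripper_force: 0.0
```

>>> carry_out:
  commands:
    - [1,0.95,-0.94,0,0,0,0]
    - [1,0.95,-0.94,0,0,0,0]
    - [1,0,0,0,0,0,-1]
    - [1,0,0,0,0,0,-1]
    - [1,0,0,0,0,0,-1]
    - [1,0,0,0,0,0,-1]
    - [1,0,0,0,0,0,-1]
    - [1,0,0,0,0,0,-1]

```text
clock: 2.55
position: [0.4724, -0.0151, 0.3065]
ee_rot: [-2.746, -1.525, 0.001]
force: [-0.3, -0.5, 0.7]
width: 0.998
gripper_force: 0.0
```

>>> carry_out:
  commands:
    - [1,0.5,0,0,0,0,-1]
    - [1,0.5,0,0,0,0,-1]
    - [1,0.5,0,0,0,0,-1]
    - [1,0.5,0,0,0,0,-1]
    - [1,0.5,0,0,0,0,-1]
    - [1,0,0,0,0,0,-0.6]
    - [1,0,0,0,0,0,0]

```text
clock: 3.25
position: [0.4943, 0.0432, 0.3065]
ee_rot: [-2.221, -2.222, 0.001]
force: [-0.6, 0.2, -0.4]
width: 0.997
gripper_force: 0.0
```

```bash
python3 - <<'E'
from h import *
im=grab("wrist"); save(im,"pics/w1.png"); pickle.dump(im,open("w1.pkl","wb")); s=arm.observe(); print(s["position"],s["ee_rot"],s["joints"].round(3))
E
```

```text
[0.49432025 0.04275244 0.30648645] [-2.22403486e+00 -2.21847115e+00  7.54510381e-04] [ 0.284  0.218 -0.575  1.717  0.124  1.244 -0.323]
```

View pics/w1.png

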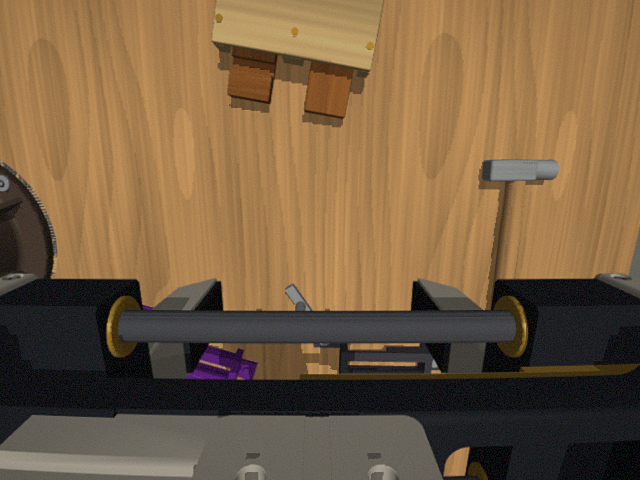

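The wrist picture shows the left stub (252,75) with a dark groove across it at (254,55), right by the rack. The right stub (327,90) is plain. So the pin is the left one, at about (0.42, 0.19), and the blank stays. Now I'll measure the pin, rack and mount.

```bash
python3 - <<'E'
from h import *
im=pickle.load(open("w1.pkl","rb")); sc=pickle.load(open("scene0.pkl","rb")); sd=pickle.load(open("side0.pkl","rb"))
hsv=cv2.cvtColor(im["pixels"],cv2.COLOR_RGB2HSV)
for n,(u,v) in dict(tong=(250,85),groove=(254,55),bench=(180,150),rack=(300,20),blank=(327,95)).items(): print(n,hsv[v-2:v+3,u-2:u+3].reshape(-1,3).mean(0).round(),cloud(im)[v,u].round(4))
C=cloud(im); 
# by height
for nm,(u0,v0,u1,v1),lo,hi in (("pin",(215,40,285,110),.016,.03),("blank",(295,55,365,125),.016,.03),("rack",(200,0,400,80),.034,.05)):
    P=C[v0:v1,u0:u1].reshape(-1,3); P=P[(P[:,2]>lo)&(P[:,2]<hi)]
    r=cv2.minAreaRect((P[:,:2]*1000).astype(np.float32)); print(nm,len(P),np.median(P[:,2]).round(4),r, cv2.boxPoints(r).round(1).tolist())
# tongue top mask
m=((hsv[...,0]<13)&(hsv[...,1]>110)).astype(np.uint8); m[120:]=0
for c in cv2.findContours(m,cv2.RETR_EXTERNAL,cv2.CHAIN_APPROX_NONE)[0]:
    if cv2.contourArea(c)>200: print(cv2.contourArea(c),cv2.approxPolyDP(c,3,True)[:,0].tolist())
E
```

```text
tong [ 14. 181. 120.] [0.4159 0.1911 0.021 ]
groove [ 14. 184.  73.] [0.4217 0.2241 0.0197]
bench [ 16. 136. 188.] [ 0.318   0.1176 -0.0012]
rack [ 19. 116. 171.] [0.4763 0.2538 0.0408]
blank [ 14. 179. 130.] [0.5066 0.18   0.0186]
pin 1607 0.0213 ((413.1309814453125, 203.7047576904297), (52.891780853271484, 80.71484375), 79.64241027832031) [[368.70001220703125, 184.89999389648438], [448.1000061035156, 170.39999389648438], [457.6000061035156, 222.5], [378.20001220703125, 237.0]]
blank 2174 0.0214 ((504.7171630859375, 186.2082977294922), (55.35177230834961, 81.75115203857422), 79.63314056396484) [[459.5, 166.3000030517578], [539.9000244140625, 151.60000610351562], [549.9000244140625, 206.10000610351562], [469.5, 220.8000030517578]]
rack 9423 0.0394 ((471.9575500488281, 254.37020874023438), (73.93312072753906, 180.58824157714844), 80.141845703125) [[376.70001220703125, 233.39999389648438], [554.5999755859375, 202.5], [567.2000122070312, 275.29998779296875], [389.29998779296875, 306.29998779296875]]
```

```bash
python3 - <<'E'
from h import *
im=pickle.load(open("w1.pkl","rb")); C=cloud(im)
hsv=cv2.cvtColor(im["pixels"],cv2.COLOR_RGB2HSV)
m=((hsv[...,1]>160)&(hsv[...,2]>40)&(hsv[...,0]<16)).astype(np.uint8); m[125:]=0; m[:,:200]=0;m[:,380:]=0
m=cv2.morphologyEx(m,cv2.MORPH_OPEN,np.ones((3,3),np.uint8))
for c in cv2.findContours(m,cv2.RETR_EXTERNAL,cv2.CHAIN_APPROX_NONE)[0]:
    if cv2.contourArea(c)>200:
        a=cv2.approxPolyDP(c,3,True)[:,0]; print(cv2.contourArea(c),a.tolist()); print((1000*onplane(im,a,.0215)[:,:2]).round(1).tolist())
c=cv2.resize(im["pixels"][20:130,210:370],None,fx=5,fy=5,interpolation=cv2.INTER_NEAREST); cv2.imwrite("pics/crop2.png",c[:,:,::-1])
E
```

```text
1740.5 [[311, 70], [305, 108], [344, 116], [351, 80], [345, 75], [352, 70], [344, 68], [338, 76], [334, 72], [337, 66], [333, 70], [328, 67], [328, 74], [324, 73], [326, 67]]
[[487.8, 207.1], [480.5, 165.0], [527.0, 156.0], [534.5, 196.2], [527.4, 201.7], [535.5, 207.2], [526.1, 209.3], [519.3, 200.6], [514.6, 204.9], [518.0, 211.5], [513.4, 207.1], [507.5, 210.4], [507.6, 202.8], [502.9, 203.8], [505.2, 210.4]]
1253.5 [[233, 64], [228, 93], [240, 93], [243, 97], [246, 93], [247, 97], [268, 100], [271, 69]]
[[397.1, 214.2], [389.6, 182.4], [403.8, 182.2], [407.2, 177.7], [410.9, 182.2], [411.9, 177.7], [436.7, 174.2], [441.2, 208.4]]
```

View pics/crop2.png

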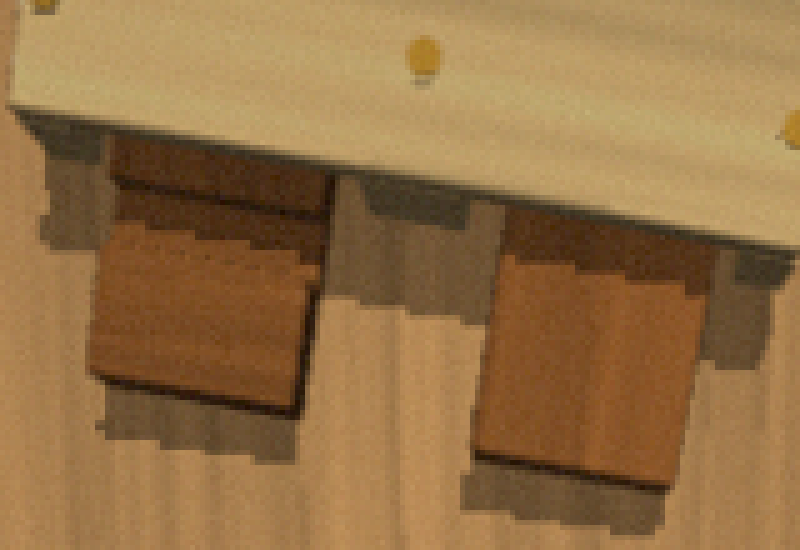

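The crop confirms it: the left piece has the groove line at (118..325, 182..218), and the right piece is plain. The pin's tongue corners in the crop are (92,373) and (300,410).

```bash
python3 - <<'E'
from h import *
im=pickle.load(open("w1.pkl","rb")); sc=pickle.load(open("scene0.pkl","rb"))
q=np.array([(92,373),(297,410),(107,150),(333,182),(475,450),(668,487)])/5+[210,20]-.5
P=onplane(im,q,.0215)*1000; print(P.round(1).tolist())
d=P[1]-P[0]; print(np.linalg.norm(d),np.degrees(np.arctan2(d[1],d[0]))); d=P[5]-P[4]; print(np.linalg.norm(d),np.degrees(np.arctan2(d[1],d[0])))
d=P[2]-P[0]; print(np.degrees(np.arctan2(d[1],d[0])),np.linalg.norm(d));d=P[3]-P[1]; print(np.degrees(np.arctan2(d[1],d[0])))
# scene check: brown mask tops
print(proj(sc,P[:4]/1000).round(1))
hsv=cv2.cvtColor(sc["pixels"],cv2.COLOR_RGB2HSV); m=((hsv[...,1]>165)&(hsv[...,0]<16)).astype(np.uint8)
m[:170]=0;m[225:]=0;m[:,:330]=0;m[:,385:]=0
for c in cv2.findContours(m,cv2.RETR_EXTERNAL,cv2.CHAIN_APPROX_NONE)[0]:
    if cv2.contourArea(c)>60: print(cv2.contourArea(c),cv2.approxPolyDP(c,2,True)[:,0].tolist())
# triangulate centre of pin front-top-edge using both views: leftmost corner
E
```

```text
[[389.4, 181.1, 21.5], [437.7, 172.5, 21.5], [395.4, 229.8, 21.5], [447.5, 222.5, 21.5], [479.9, 163.3, 21.5], [526.0, 154.9, 21.5]]
49.116270232507866 -10.138931816277315
46.827389654952974 -10.315475584730558
82.93800803943674 49.0333094321881
78.95279549708434
[[335.7 184. ]
 [342.7 194.6]
 [349.5 178.8]
 [357.8 189.7]]
```

>>> carry_out:
  commands:
    - [0.76,0,0,0,0,0,0.9]
    - [0.76,0,0,0,0,0,0.85]
    - [0.76,0.906,-0.686,0.9,0,0,0]
    - [0.76,0.906,-0.686,0.9,0,0,0]
    - [0.76,0.906,-0.686,0.9,0,0,0]
    - [0.76,0.906,-0.686,0.9,0,0,0]
    - [0.76,0.906,-0.686,0.9,0,0,0]
    - [0.76,0.906,-0.686,0.9,0,0,0]

```text
clock: 4.1
position: [0.4166, 0.1951, 0.171]
ee_rot: [2.411, 2.013, 0.0]
force: [0.8, 0.3, 0.7]
width: 0.758
gripper_force: 0.0
```

```bash
cat >> h.py <<'E'
def to(x,y,z,yaw_deg):
    s=arm.observe(); R=Ro.from_rotvec(s["ee_rot"]).as_matrix(); p=s["position"]
    cur=np.degrees(np.arctan2(R[1,0],R[0,0])); T=-np.radians((yaw_deg-cur+180)%360-180)
    R2=R@Ro.from_rotvec([0,0,T]).as_matrix()
    d=np.array([x,y,z])-p
    print("t",round(s["clock"],2),"pos",p.round(4),"yaw",cur.round(2),"tilt",R[:,2].round(4),"F",s["force"].round(1),"w",round(s["width"]*92,1),"g",round(s["gripper_force"],1))
    print("turn z tenths",(T/.1).round(2),"shift shares after turn",(R2.T@d/.025).round(2),"before turn",(R.T@d/.025).round(2))
E
python3 - <<'E'
from h import *
to(.4166,.1945,.0045,79.9); im=grab("wrist"); save(im,"pics/w2.png"); pickle.dump(im,open("w2.pkl","wb"))
print(proj(im,[[.3894,.1811,.0215],[.4377,.1725,.0215]]))
E
```

```text
t 4.1 pos [0.4166 0.1951 0.171 ] yaw 79.72 tilt [ 5.e-04 -2.e-04 -1.e+00] F [0.8 0.3 0.7] w 69.8 g 0.0
turn z tenths -0.03 shift shares after turn [-0.02  0.    6.66] before turn [-0.02  0.    6.66]
[[289.80423675 252.77481451]
 [343.79472454 252.55476575]]
```

View pics/w2.png

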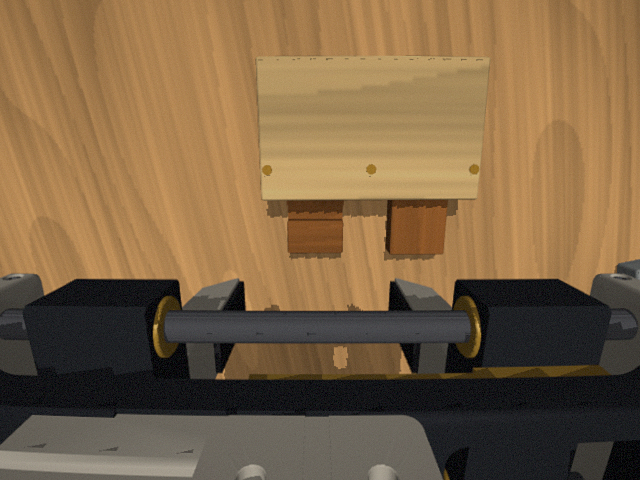

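The tongue corners are at (288,252) and (343,253), matching the prediction, so the jaws are centred. Next I descend and close.

>>> carry_out:
  commands:
    - [0.76,0,0,1,0,0,0]
    - [0.76,0,0,1,0,0,0]
    - [0.76,0,0,1,0,0,0]
    - [0.76,0,0,1,0,0,0]
    - [0.76,0,0,1,0,0,0]
    - [0.76,0,0,1,0,0,0]
    - [0.76,0,0,0.6,0,0,0]
    - [0.76,0,0,0,0,0,0]
  squeeze: 15

```text
clock: 4.95
position: [0.4161, 0.1936, 0.0052]
ee_rot: [-2.41, -2.015, 0.005]
force: [0.0, -0.3, 0.6]
width: 0.763
gripper_force: 0.0
```

>>> carry_out:
  commands:
    - [0.3,0,0,0,0,0,0]
    - [0.3,0,0,0,0,0,0]
    - [0.3,0,0,0,0,0,0]
    - [0.3,0,0,0,0,0,0]
    - [0.3,0,0,0,0,0,0]
    - [0.3,0,0,0,0,0,0]

```text
clock: 5.55
position: [0.4176, 0.1948, 0.0076]
ee_rot: [2.408, 2.017, 0.002]
force: [-0.7, -1.7, 7.4]
width: 0.545
gripper_force: 14.9
```

>>> carry_out:
  commands:
    - [0.3,-0.4,0,-0.1,0,0,0]
    - [0.3,-0.8,0,0,0,0,0]
    - [0.3,-0.8,0,0,0,0,0]
    - [0.3,-0.8,0,0,0,0,0]
    - [0.3,-0.8,0,0,0,0,0]
    - [0.3,-0.8,0,0,0,0,0]
    - [0.3,-0.6,0,0,0,0,0]
    - [0.3,0,0,0,0,0,0]

```text
clock: 6.35
position: [0.394, 0.0687, 0.0092]
ee_rot: [2.411, 2.013, -0.004]
force: [0.5, 0.1, -1.6]
width: 0.544
gripper_force: 14.9
```

```bash
python3 - <<'E'
from h import *
to(.4166,.1945,.0045,79.9)
for n in("scene","side"):
    im=grab(n); save(im,f"pics/{n}1.png"); pickle.dump(im,open(n+"1.pkl","wb"))
a=pickle.load(open("scene1.pkl","rb"))["pixels"][140:330,180:430]; b=pickle.load(open("side1.pkl","rb"))["pixels"][160:370,220:470]
cv2.imwrite("pics/pair.png",np.vstack([cv2.resize(a,(500,380),interpolation=cv2.INTER_CUBIC)[:300],cv2.resize(b,(500,420))[120:420]])[:,:,::-1])
E
```

```text
t 6.35 pos [0.394  0.0687 0.0092] yaw 79.72 tilt [-0.0013 -0.002  -1.    ] F [ 0.5  0.1 -1.6] w 50.1 g 14.9
turn z tenths -0.03 shift shares after turn [5.11 0.01 0.18] before turn [ 5.11 -0.01  0.18]
```

View pics/pair.png

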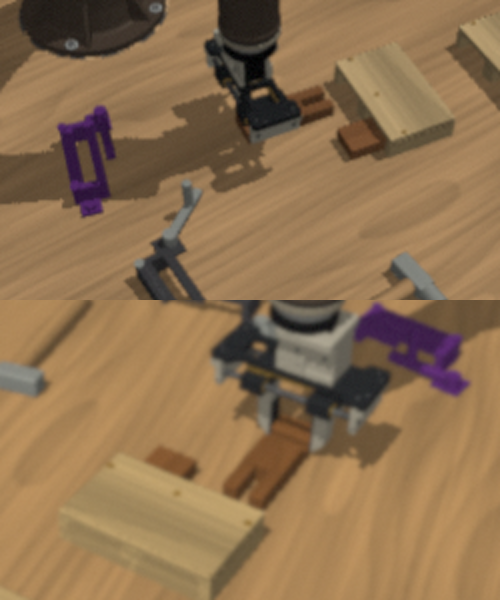

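>>> carry_out:
  commands:
    - [0.3,0,0,0.08,0,0,0]
    - [0.76,0,0,0,0,0,0]
    - [0.76,0,0,0,0,0,0]
    - [0.76,0,0,0,0,0,0]
    - [0.76,0,0,0,0,0,0]

```text
clock: 6.95
position: [0.3951, 0.0719, 0.0072]
ee_rot: [-2.408, -2.018, -0.0]
force: [0.2, 0.6, 0.3]
width: 0.757
gripper_force: 0.0
```

>>> carry_out:
  commands:
    - [0.76,0.5,0,0,0,0,0]
    - [0.76,0.7,0,0,0,0,0]
    - [0.76,0.7,0,0,0,0,0]
    - [0.76,0.64,0,-0.1,0,0,0]
    - [0.76,0,0,0,0,0,0]

```text
clock: 7.45
position: [0.4071, 0.1375, 0.0102]
ee_rot: [-2.404, -2.021, -0.004]
force: [-0.6, -0.5, 0.2]
width: 0.757
gripper_force: 0.0
```

>>> carry_out:
  commands:
    - [0.3,0,0,0,0,0,0]
    - [0.3,0,0,0,0,0,0]
    - [0.3,0,0,0,0,0,0]
    - [0.3,0,0,0,0,0,0]
    - [0.3,0,0,0,0,0,0]
    - [0.3,0,0,0,0,0,0]
  squeeze: 25

```text
clock: 8.05
position: [0.4061, 0.1339, 0.0097]
ee_rot: [2.409, 2.017, -0.0]
force: [0.9, -0.1, -0.7]
width: 0.542
gripper_force: 24.9
```

>>> carry_out:
  commands:
    - [0.3,0,0,-0.6,0,0,0]
    - [0.3,0,0,-1,0,0,0]
    - [0.3,-0.95,0.61,-0.9,0,0,0]
    - [0.3,-0.95,0.61,-0.9,0,0,0]
    - [0.3,-0.95,0.61,-0.9,0,0,0]
    - [0.3,-0.95,0.61,-0.9,0,0,0]
    - [0.3,-0.95,0.61,-0.9,0,0,0]
    - [0.3,-0.95,0.61,-0.9,0,0,0]

```text
clock: 8.85
position: [0.4713, -0.0235, 0.1857]
ee_rot: [-2.408, -2.017, 0.0]
force: [0.9, -0.5, -2.1]
width: 0.543
gripper_force: 24.9
```

>>> carry_out:
  commands:
    - [0.3,-0.95,0.61,-0.7,0,0,0]
    - [0.3,-0.95,0.61,-0.7,0,0,0]
    - [0.3,-0.95,0.61,-0.7,0,0,0]
    - [0.3,-0.95,0.61,-0.7,0,0,0]
    - [0.3,-0.95,0.61,-0.7,0,0,0]
    - [0.3,-0.95,0.61,0,0,0,0]
    - [0.3,-0.95,0.61,0,0,0,0]
    - [0.3,-0.95,0.61,0,0,0,0]

```text
clock: 9.65
position: [0.5581, -0.2318, 0.272]
ee_rot: [-2.408, -2.017, 0.001]
force: [0.5, 0.4, -1.2]
width: 0.543
gripper_force: 24.9
```

>>> carry_out:
  commands:
    - [0.3,-0.95,0.61,0,0,0,0]
    - [0.3,-0.95,0.61,0,0,0,0]
    - [0.3,-0.95,0.61,0,0,0,-0.5]
    - [0.3,0,0,0,0,0,-1]
    - [0.3,0,0,0,0,0,0]
    - [0.3,0,0,0,0,0,0]

```text
clock: 10.25
position: [0.5905, -0.308, 0.2719]
ee_rot: [-2.252, -2.189, -0.0]
force: [0.4, 0.3, 0.0]
width: 0.542
gripper_force: 24.9
```

```bash
python3 - <<'E'
from h import *
to(.59,-.31,.30,90); im=grab("wrist"); save(im,"pics/w3.png"); pickle.dump(im,open("w3.pkl","wb"))
E
```

```text
t 10.25 pos [ 0.5905 -0.308   0.2719] yaw 88.39 tilt [-5.e-04  9.e-04 -1.e+00] F [0.4 0.3 0. ] w 49.9 g 24.9
turn z tenths -0.28 shift shares after turn [-0.08 -0.02 -1.12] before turn [-0.08 -0.02 -1.12]
```

View pics/w3.png

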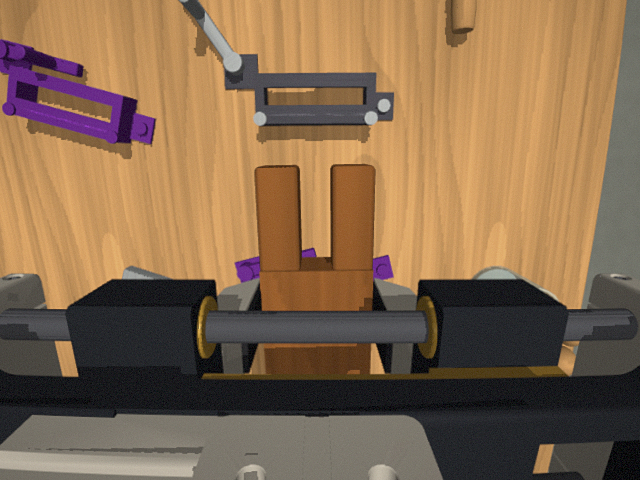

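The view shows the mount roof at u 256..377, v 73..125, with the foot and hinge at (235,65). The lever runs to (190,5). The pin's prongs in hand run from (257..375,165) to (262..372,268).

```bash
python3 - <<'E'
from h import *
im=pickle.load(open("w3.pkl","rb")); C=cloud(im); s=arm.observe()
hsv=cv2.cvtColor(im["pixels"],cv2.COLOR_RGB2HSV)
P=C[60:135,245:385].reshape(-1,3); P=P[(P[:,2]>.026)&(P[:,2]<.042)]; print(len(P),np.median(P[:,2]),cv2.minAreaRect((P[:,:2]*1000).astype(np.float32)))
m=((hsv[...,1]<90)&(hsv[...,2]<125)).astype(np.uint8); m[:45]=0;m[140:]=0;m[:,:215]=0;m[:,410:]=0
for c in cv2.findContours(m,cv2.RETR_CCOMP,cv2.CHAIN_APPROX_NONE)[0]:
    if cv2.contourArea(c)>100:
        a=cv2.approxPolyDP(c,2.5,True)[:,0]; print(cv2.contourArea(c)); print(np.c_[a,(1000*onplane(im,a,.032)[:,:2]).round(1)].tolist())
# front edge fit: for columns 262..372 the first dark row
u=np.arange(266,372,4); g=cv2.cvtColor(im["pixels"],cv2.COLOR_RGB2GRAY).astype(float)
v=[]
for k in u:
    d=np.diff(g[60:88,k]); i=np.argmin(d); v.append(60+i+.5)
F=onplane(im,np.c_[u,v],.032); p=np.polyfit(F[:,0],F[:,1],1); print("front edge y at x=.6",np.polyval(p,.6),"angle deg",np.degrees(np.arctan(p[0])),"resid",np.std(F[:,1]-np.polyval(p,F[:,0])))
# pin prongs
zt=s["position"][2]+.0123
T=np.eye(4);R=Ro.from_rotvec(s["ee_rot"]).as_matrix()
q=np.array([(257,168),(299,167),(332,166),(374,167),(260,268),(300,268),(332,268),(372,268)])
print(((onplane(im,q,zt)-s["position"])@R*1000).round(1).tolist(), C[220,278],C[220,352],C[290,316])
E
```

```text
4397 0.03153395393709639 ((592.8666381835938, -182.3826141357422), (52.87953567504883, 131.8236541748047), 88.39849853515625)
7106.0
[[223.0, 66.0, 497.2, -146.3], [225.0, 88.0, 497.5, -168.1], [254.0, 89.0, 528.2, -170.2], [256.0, 112.0, 528.8, -193.4], [266.0, 115.0, 539.4, -196.9], [266.0, 121.0, 539.0, -203.0], [261.0, 125.0, 533.4, -207.0], [368.0, 124.0, 648.8, -209.3], [363.0, 118.0, 643.4, -203.0], [369.0, 110.0, 649.9, -195.0], [376.0, 112.0, 657.4, -197.2], [378.0, 119.0, 659.6, -204.4], [392.0, 119.0, 674.7, -204.7], [393.0, 93.0, 675.3, -178.4], [375.0, 91.0, 656.2, -175.9], [375.0, 73.0, 656.1, -158.1], [258.0, 73.0, 533.5, -154.6], [256.0, 54.0, 532.6, -136.1], [240.0, 54.0, 515.9, -135.4], [242.0, 63.0, 517.4, -144.2], [234.0, 72.0, 508.3, -152.7]]
153.5
[[381.0, 98.0, 662.6, -183.1], [387.0, 98.0, 669.0, -183.2], [391.0, 104.0, 673.4, -189.4], [385.0, 112.0, 667.1, -197.4], [377.0, 108.0, 658.4, -193.1]]
1771.0
[[266.0, 88.0, 541.0, -169.7], [361.0, 86.0, 641.3, -170.6], [365.0, 92.0, 645.6, -176.7], [362.0, 105.0, 642.4, -189.7], [268.0, 105.0, 542.1, -186.8]]
front edge y at x=.6 -0.15608963438598292 angle deg -1.4440498854643053 resid 0.000264056799596773
[[62.6, -24.1, -12.3], [62.9, -7.1, -12.3], [63.3, 6.3, -12.3], [62.9, 23.2, -12.3], [20.1, -24.6, -12.3], [20.1, -7.2, -12.3], [20.1, 6.7, -12.3], [20.1, 24.1, -12.3]] [ 0.57546618 -0.26636578  0.28344336] [ 0.6065768  -0.26709529  0.28436862] [ 0.59056474 -0.2983481   0.28347645]
```

>>> carry_out:
  commands:
    - [0.3,1,-0.11,0.5,0,0,0]
    - [0.3,1,-0.11,0.5,0,0,0]
    - [0.3,1,-0.11,0.5,0,0,0]
    - [0.3,1,-0.11,0.5,0,0,0]
    - [0.3,1,-0.11,0.5,0,0,0]
    - [0.3,1,-0.11,0.5,0,0,0]
    - [0.3,1,-0.11,0.5,0,0,0]
    - [0.3,1,-0.11,0.5,0,0,0]

```text
clock: 11.1
position: [0.5735, -0.1066, 0.1722]
ee_rot: [2.251, 2.191, 0.0]
force: [-0.1, 0.4, -0.8]
width: 0.542
gripper_force: 24.9
```

>>> carry_out:
  commands:
    - [0.3,1,-0.11,1,0,0,0]
    - [0.3,1,-0.11,1,0,0,0]
    - [0.3,0,0,1,0,0,0]
    - [0.3,0,0,1,0,0,0]
    - [0.3,0,0,0,0,0,0]
    - [0.3,0,0,0,0,0,0]

```text
clock: 11.7
position: [0.5697, -0.0577, 0.0728]
ee_rot: [-2.251, -2.192, 0.0]
force: [0.0, 0.2, -0.8]
width: 0.542
gripper_force: 24.9
```

```bash
python3 - <<'E'
from h import *
to(.5701,-.0563,.0102,88.5); im=grab("scene"); pickle.dump(im,open("scene2.pkl","wb"))
E
```

```text
t 11.7 pos [ 0.5697 -0.0577  0.0728] yaw 88.49 tilt [-2.e-04  0.e+00 -1.e+00] F [ 0.   0.2 -0.8] w 49.9 g 24.9
turn z tenths -0.0 shift shares after turn [0.06 0.02 2.5 ] before turn [0.06 0.02 2.5 ]
```

>>> carry_out:
  commands:
    - [0.3,0,0,0.9,0,0,0]
    - [0.3,0,0,0.9,0,0,0]
    - [0.3,0.06,0,0.5,0,0,0]
    - [0.3,0,0,0.2,0,0,0]
    - [0.3,0,0,0,0,0,0]
    - [0.3,0,0,0,0,0,0]

```text
clock: 12.35
position: [0.5706, -0.0565, 0.0107]
ee_rot: [2.25, 2.191, 0.002]
force: [0.1, -0.5, -0.9]
width: 0.541
gripper_force: 25.0
```

```bash
python3 - <<'E'
from h import *
to(.5701-.0016,-.0563-.0600,.0102,88.5)
a=grab("scene")["pixels"][150:310,200:420]; b=grab("side")["pixels"][160:300,250:450]
cv2.imwrite("pics/pair2.png",np.vstack([cv2.resize(a,(412,300),interpolation=cv2.INTER_CUBIC),cv2.resize(b,(412,288),interpolation=cv2.INTER_CUBIC)])[:,:,::-1])
E
```

```text
t 12.35 pos [ 0.5706 -0.0565  0.0107] yaw 88.5 tilt [ 1.5e-03 -1.0e-04 -1.0e+00] F [ 0.1 -0.5 -0.9] w 49.8 g 25.0
turn z tenths 0.0 shift shares after turn [-2.39 -0.02  0.02] before turn [-2.39 -0.02  0.02]
```

View pics/pair2.png

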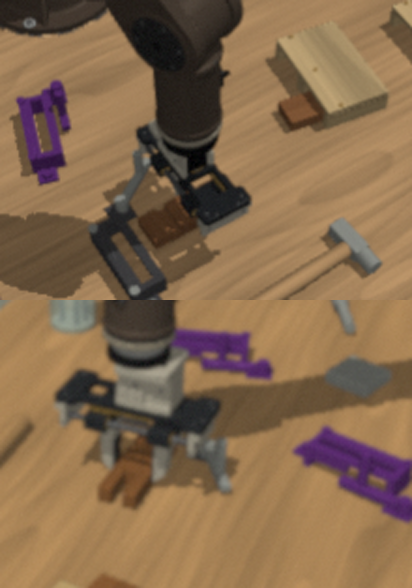

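The scene view shows the pin lined up in front of the mouth, with its tongue at (150,225), and the lever clear. Pushing in.

>>> carry_out:
  commands:
    - [0.3,-0.4,0,0,0,0,0]
    - [0.3,-0.4,0,0,0,0,0]
    - [0.3,-0.4,0,0,0,0,0]
    - [0.3,-0.4,0,0,0,0,0]
    - [0.3,-0.3,0,0,0,0,0]
    - [0.3,-0.2,0,0,0,0,0]
    - [0.3,0,0,0,0,0,0]
    - [0.3,0,0,0,0,0,0]

```text
clock: 13.25
position: [0.5684, -0.1088, 0.0097]
ee_rot: [-2.25, -2.192, -0.0]
force: [1.0, 0.3, -0.7]
width: 0.539
gripper_force: 25.0
```

>>> carry_out:
  commands:
    - [0.3,-0.15,0,0,0,0,0]
    - [0.3,-0.12,0,0,0,0,0]
    - [0.3,-0.1,0,0,0,0,0]
    - [0.3,0,0,0,0,0,0]

```text
clock: 13.65
position: [0.5684, -0.1158, 0.0098]
ee_rot: [-2.247, -2.193, -0.004]
force: [0.3, 6.7, 0.4]
width: 0.541
gripper_force: 24.9
```

>>> carry_out:
  commands:
    - [0.3,-0.08,0,0,0,0,0]
    - [0.3,0,0,0,0,0,0]

```text
clock: 13.85
position: [0.5684, -0.1159, 0.0098]
ee_rot: [-2.245, -2.193, -0.006]
force: [-1.0, 12.2, -0.8]
width: 0.545
gripper_force: 24.9
```

>>> carry_out:
  commands:
    - [0.3,0.05,0.2,0,0,0,0]
    - [0.3,0,0.4,0,0,0,0]
    - [0.3,0,0.4,0,0,0,0]
    - [0.3,0,0.4,0,0,0,0]
    - [0.3,0,0.4,0,0,0,0]
    - [0.3,0,0.2,0,0,0,0]
    - [0.3,0,0,0,0,0,0]

```text
clock: 14.55
position: [0.6176, -0.117, 0.0095]
ee_rot: [-2.246, -2.191, -0.002]
force: [-3.1, 8.3, 1.9]
width: 0.543
gripper_force: 24.9
```

>>> carry_out:
  commands:
    - [0.3,0,0.15,0,0,0,0]
    - [0.3,0,0.1,0,0,0,0]
    - [0.3,0,0.08,0,0,0,0]
    - [0.3,0,0,0,0,0,0]

```text
clock: 14.95
position: [0.6232, -0.1171, 0.0095]
ee_rot: [-2.243, -2.189, 0.003]
force: [-12.4, 9.1, 8.7]
width: 0.537
gripper_force: 25.0
```

>>> carry_out:
  commands:
    - [0.3,0,0.06,0,0,0,0]
    - [0.3,0,0,0,0,0,0]

```text
clock: 15.15
position: [0.6232, -0.117, 0.0093]
ee_rot: [-2.242, -2.189, 0.007]
force: [-16.6, 9.8, 14.5]
width: 0.541
gripper_force: 25.0
```

>>> carry_out:
  commands:
    - [0.3,0.06,-0.1,0,0,0,0]
    - [0.3,0,0,0,0,0,0]
    - [0.76,0,0,0,0,0,0]
    - [0.76,0,0,0,0,0,0]
    - [0.76,0,0,0,0,0,0]
    - [0.76,0,0,0,0,0,0]

```text
clock: 15.75
position: [0.6257, -0.1195, 0.0098]
ee_rot: [2.25, 2.191, 0.0]
force: [-0.1, 0.4, 0.7]
width: 0.759
gripper_force: 0.0
```

>>> carry_out:
  commands:
    - [0.76,0,0,-0.6,0,0,0]
    - [0.76,0,0,-1,0,0,0]
    - [0.76,0,0,-1,0,0,0]
    - [0.76,0,0,-1,0,0,0]
    - [0.76,0,0,-1,0,0,0]
    - [0.76,0,0,-1,0,0,0]
    - [0.76,0,0,-1,0,0,0]
    - [0.76,0,0,-1,0,0,0]

```text
clock: 16.55
position: [0.6254, -0.119, 0.2021]
ee_rot: [2.249, 2.192, 0.001]
force: [-0.2, 0.8, -0.2]
width: 0.758
gripper_force: 0.0
```

>>> carry_out:
  commands:
    - [0.76,-0.86,-0.35,-0.3,0,0,0]
    - [0.76,-0.86,-0.35,-0.3,0,0,0]
    - [0.76,-0.86,-0.35,-0.3,0,0,0]
    - [0.76,-0.86,-0.35,-0.3,0,0,0]
    - [0.76,-0.86,-0.35,-0.3,0,0,0]
    - [0.76,-0.86,-0.35,-0.3,0,0,0]
    - [0.76,-0.86,-0.35,-0.3,0,0,0]
    - [0.76,-0.86,-0.35,-0.3,0,0,0]

```text
clock: 17.35
position: [0.5505, -0.2899, 0.2614]
ee_rot: [2.249, 2.192, 0.001]
force: [0.2, -0.0, 0.3]
width: 0.759
gripper_force: 0.0
```

```bash
python3 - <<'E'
from h import *
to(.5,-.08,.1,88.5); im=grab("wrist"); save(im,"pics/w4.png"); pickle.dump(im,open("w4.pkl","wb"))
E
```

```text
t 17.35 pos [ 0.5505 -0.2899  0.2614] yaw 88.52 tilt [ 1.e-03 -4.e-04 -1.e+00] F [ 0.2 -0.   0.3] w 69.8 g 0.0
turn z tenths 0.0 shift shares after turn [ 8.34 -2.24  6.45] before turn [ 8.34 -2.24  6.45]
```

View pics/w4.png

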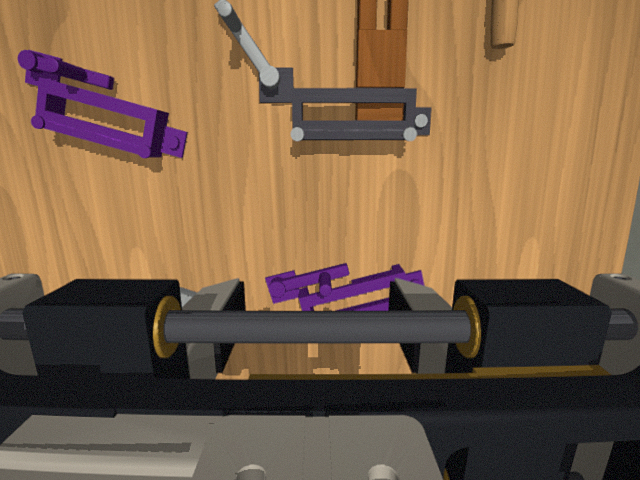

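The pin is seated at the far side of the mount (u 358..407). The hinge is at (269,76) and the post top at (223,7). Next I'll work out the post position and check the pin's pose.

```bash
python3 - <<'E'
from h import *
im=pickle.load(open("w4.pkl","rb")); C=cloud(im)
O=np.array([.5671,-.1558]);a=np.radians(-1.5); Y=np.array([np.cos(a),np.sin(a)]); X=np.array([Y[1],-Y[0]])
P=onplane(im,[(223,7)],.064)[0]; print("post wrist",P, C[7,223])
H=O-.014*X-.062*Y; d=P[:2]-H; print("hinge",H,"r",np.linalg.norm(d),"theta",np.arctan2(-d@X,d@Y))
print("hinge seen",onplane(im,[(269,76)],.022)[0])
sc=grab("scene"); save(sc,"pics/s3.png"); Cs=cloud(sc); print("proj of post",proj(sc,P))
u,v=proj(sc,P)[0].astype(int); Q=Cs[v-12:v+13,u-12:u+13].reshape(-1,3); Q=Q[(Q[:,2]>.045)&(Q[:,2]<.09)]; print(len(Q),np.median(Q,0))
# pin sides (z=.022) in wrist
g=onplane(im,[(358,60),(406,60),(357,80),(407,80)],.022)[:,:2]-O; print("pin sides in mount mm",(np.c_[g@X,g@Y]*1000).round(1).tolist())
q=onplane(im,[(357,30),(406,30)],.022)[:,:2]-O; print("prong root",(np.c_[q@X,q@Y]*1000).round(1).tolist())
E
```

```text
post wrist [ 0.47128988 -0.08876143  0.064     ] [ 0.47125242 -0.08869974  0.0638355 ]
hinge [ 0.50548772 -0.14018183] r 0.0617539462165437 theta 2.1838682492249695
hinge seen [ 0.50489485 -0.1403602   0.022     ]
proj of post [[273.14101935 230.87509537]]
40 [ 0.47473925 -0.09106549  0.0610065 ]
pin sides in mount mm [[-29.3, 30.3], [-29.8, 80.3], [-9.8, 29.7], [-10.2, 82.4]]
prong root [[-57.9, 28.6], [-58.4, 78.9]]
```

>>> carry_out:
  commands:
    - [0.5,0.99,-0.42,0.6,0,0,0]
    - [0.5,0.99,-0.42,0.6,0,0,0]
    - [0.5,0.99,-0.42,0.6,0,0,0]
    - [0.5,0.99,-0.42,0.6,0,0,0]
    - [0.5,0.99,-0.42,0.6,0,0,0]
    - [0.5,0.99,-0.42,0.6,0,0,0]
    - [0.5,0.99,-0.42,0.6,0,0,0]
    - [0.5,0.99,-0.42,0.6,0,0,0]

```text
clock: 18.25
position: [0.4718, -0.0873, 0.14]
ee_rot: [2.249, 2.193, 0.001]
force: [0.3, 0.5, -0.2]
width: 0.501
gripper_force: 0.0
```

>>> carry_out:
  commands:
    - [0.5,0,0,0.4,0,0,0]
    - [0.5,0,0,0,0,0,0]

```text
clock: 18.45
position: [0.4716, -0.0883, 0.1293]
ee_rot: [-2.247, -2.194, 0.001]
force: [0.1, -0.4, 0.2]
width: 0.501
gripper_force: 0.0
```

```bash
python3 - <<'E'
from h import *
to(.4723,-.0902,.038,88.5)
a=np.radians(-1.5); th=np.r_[2.18:0:12j]; p=.06*np.c_[-np.sin(th),np.cos(th)]; d=np.diff(p,axis=0)/.025
print("arc rows: tool x, tool y"); print(np.c_[-d[:,0],d[:,1]].round(2).tolist())
E
```

```text
t 18.45 pos [ 0.4716 -0.0883  0.1293] yaw 88.62 tilt [-0.0012 -0.     -1.    ] F [ 0.1 -0.4  0.2] w 46.1 g 0.0
turn z tenths 0.02 shift shares after turn [-0.08  0.03  3.65] before turn [-0.08  0.03  3.65]
arc rows: tool x, tool y
[[0.23, 0.41], [0.15, 0.45], [0.05, 0.47], [-0.04, 0.47], [-0.13, 0.46], [-0.22, 0.42], [-0.3, 0.37], [-0.37, 0.3], [-0.42, 0.23], [-0.45, 0.14], [-0.47, 0.05]]
```

>>> carry_out:
  commands:
    - [0.5,-0.08,0,1,0,0,0]
    - [0.5,0,0,1,0,0,0]
    - [0.5,0,0,1,0,0,0]
    - [0.5,0,0,0.64,0,0,0]
    - [0.5,0,0,0,0,0,0]
  squeeze: 10

```text
clock: 18.95
position: [0.4717, -0.0919, 0.0376]
ee_rot: [-2.25, -2.19, 0.003]
force: [-0.4, 0.1, 0.7]
width: 0.499
gripper_force: 0.0
```

>>> carry_out:
  commands:
    - [0.05,0,0,0,0,0,0]
    - [0.05,0,0,0,0,0,0]
    - [0.05,0,0,0,0,0,0]
    - [0.05,0,0,0,0,0,0]
    - [0.05,0,0,0,0,0,0]
    - [0.05,0,0,0,0,0,0]
    - [0.05,0,0,0,0,0,0]
    - [0.05,0,0,0,0,0,0]

```text
clock: 19.75
position: [0.4724, -0.0911, 0.0392]
ee_rot: [2.25, 2.192, 0.0]
force: [-1.6, -0.9, 6.9]
width: 0.145
gripper_force: 10.0
```

>>> carry_out:
  commands:
    - [0.05,0.23,0.41,0,0,0,0]
    - [0.05,0.15,0.45,0,0,0,0]
    - [0.05,0.05,0.47,0,0,0,0]
    - [0.05,-0.04,0.47,0,0,0,0]
    - [0.05,-0.13,0.46,0,0,0,0]
    - [0.05,-0.22,0.42,0,0,0,0]
    - [0.05,-0.3,0.37,0,0,0,0]
    - [0.05,0,0,0,0,0,0]

```text
clock: 20.55
position: [0.5501, -0.1015, 0.0386]
ee_rot: [2.251, 2.189, 0.002]
force: [2.8, -0.6, -2.8]
width: 0.147
gripper_force: 10.0
```

```bash
python3 - <<'E'
from h import *
O=np.array([.5671,-.1558]);a=np.radians(-1.5); Y=np.array([np.cos(a),np.sin(a)]); X=np.array([Y[1],-Y[0]]); H=O-.014*X-.062*Y
s=arm.observe(); d=s["position"][:2]-H; th=np.arctan2(-d@X,d@Y); print("r",np.linalg.norm(d),"th",th)
t=np.r_[th:-.03:5j]; p=.06*np.c_[-np.sin(t),np.cos(t)]; p[0]=[d@X,d@Y]; q=np.diff(p,axis=0)/.025; print(np.c_[-q[:,0],q[:,1]].round(2).tolist()); to(*s["position"],88.5)
E
```

```text
r 0.05900824140746118 th 0.7401033520654833
[[-0.34, 0.31], [-0.42, 0.2], [-0.45, 0.12], [-0.46, 0.03]]
t 20.55 pos [ 0.5501 -0.1015  0.0386] yaw 88.38 tilt [ 2.e-03 -5.e-04 -1.e+00] F [ 2.8 -0.6 -2.8] w 13.5 g 10.0
turn z tenths -0.02 shift shares after turn [0. 0. 0.] before turn [0. 0. 0.]
```

>>> carry_out:
  commands:
    - [0.05,-0.34,0.29,0,0,0,0]
    - [0.05,-0.42,0.2,0,0,0,0]
    - [0.05,-0.45,0.12,0,0,0,0]
    - [0.05,-0.46,0.03,0,0,0,0]
    - [0.05,0,0,0,0,0,0]

```text
clock: 21.05
position: [0.5644, -0.1452, 0.0387]
ee_rot: [2.252, 2.187, 0.001]
force: [6.1, -1.5, -10.1]
width: 0.15
gripper_force: 10.0
```

>>> carry_out:
  commands:
    - [0.05,-0.05,0,0,0,0,0]
    - [0.05,0,0,0,0,0,0]

```text
clock: 21.25
position: [0.5643, -0.1451, 0.0387]
ee_rot: [2.25, 2.189, 0.002]
force: [5.5, -0.9, -10.0]
width: 0.149
gripper_force: 10.0
```

>>> carry_out:
  commands:
    - [0.35,0,0,0,0,0,0]
    - [0.35,0,0,0,0,0,0]
    - [0.35,0,0,0,0,0,0]
    - [0.35,0,0,-0.5,0,0,0]
    - [0.35,0,0,-1,0,0,0]
    - [0.35,0,0,-1,0,0,0]
    - [0.35,0,0,-1,0,0,0]
    - [0.35,0,0,-1,0,0,0]

```text
clock: 22.05
position: [0.563, -0.1429, 0.1534]
ee_rot: [2.249, 2.192, 0.0]
force: [0.7, -0.6, 0.1]
width: 0.344
gripper_force: 0.0
```

>>> carry_out:
  commands:
    - [0.35,-1,0,-1,0,0,0]
    - [0.35,-1,0,-1,0,0,0]
    - [0.35,-1,0,-1,0,0,0]
    - [0.35,-1,0,-1,0,0,0]
    - [0.35,-1,0,0,0,0,0]
    - [0.35,-1,0,0,0,0,0]
    - [0.35,0,0,0,0,0,0]

```text
clock: 22.75
position: [0.5578, -0.2976, 0.252]
ee_rot: [2.255, 2.185, -0.003]
force: [0.6, -0.9, -0.1]
width: 0.347
gripper_force: 0.0
```

```bash
python3 - <<'E'
from h import *
im=grab("wrist"); save(im,"pics/w5.png"); pickle.dump(im,open("w5.pkl","wb")); C=cloud(im)
O=np.array([.5671,-.1558]);a=np.radians(-1.5); Y=np.array([np.cos(a),np.sin(a)]); X=np.array([Y[1],-Y[0]]); H=O-.014*X-.062*Y
m=(C[...,2]>.055)&(C[...,2]<.075)&(abs(C[...,0]-.565)<.08)&(abs(C[...,1]+.13)<.08); P=C[m][:,:2]; c=P.mean(0); d=c-H; print(m.sum(),c,"r",np.linalg.norm(d),"theta",np.arctan2(-d@X,d@Y))
hsv=cv2.cvtColor(im["pixels"],cv2.COLOR_RGB2HSV); m=((hsv[...,1]>160)&(hsv[...,0]<16)&(abs(C[...,2]-.022)<.008)&(abs(C[...,0]-.62)<.07)&(C[...,1]<0)&(C[...,1]>-.157)).astype(np.uint8)
m=cv2.morphologyEx(m,cv2.MORPH_OPEN,np.ones((3,3),np.uint8)); v,u=np.nonzero(m); G=onplane(im,np.c_[u,v],.022)[:,:2]-O; G=np.c_[G@X,G@Y]*1000
r=cv2.minAreaRect(G.astype(np.float32)); print(len(G),r,"prong end x",np.percentile(G[:,0],.5),"sides",np.percentile(G[:,1],[1,99]))
to(0,0,0,88.5)
E
```

```text
217 [ 0.56456921 -0.14100778] r 0.059087258592652674 theta 0.012200971960699294
3512 ((-38.73085021972656, 54.854671478271484), (70.65996551513672, 49.853580474853516), 0.5269051194190979) prong end x -73.88797827046372 sides [30.16004098 79.14823726]
t 22.8 pos [ 0.5583 -0.295   0.2519] yaw 88.33 tilt [ 0.e+00 -7.e-04 -1.e+00] F [0.6 0.4 0.5] w 32.2 g 0.0
turn z tenths -0.03 shift shares after turn [ 11.22 -22.64  10.07] before turn [ 11.15 -22.67  10.07]
```

View pics/w5.png

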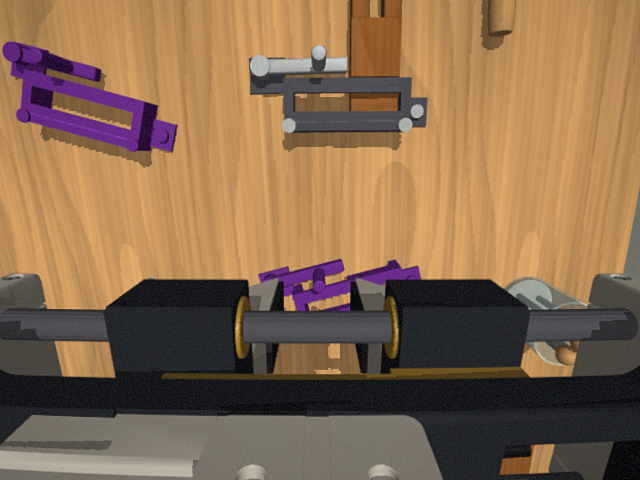

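The lever lies across the mouth from (260,66) to (347,65), measured at 0.01 rad. The pin is seated at u 350..402, with its axis 1 mm from home in y, and the robot is clear. Handing in.

```bash
python3 -c "
from cell import arm
print(arm.sign_off())"
```

```text
the job is handed in; nothing more can be done
None
```

I fitted the grooved pin fully in under the lip, about 1 mm from home, swung the catch shut to about 0.01 rad, and handed the job in at about 23 s; no verdict came back.

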